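Find the filter housing with the loose core and quarantine it

ROBOT

A 6-joint arm with a two-finger parallel gripper is mounted at the origin on a cart in front of the work surface, level with it; the furniture and walls round the work are solid. World frame = base frame: x ahead of the robot, y to its left, z up, the work surface at z = 0. Lengths are in m, angles in degrees, forces in N, time in s.
With the tool pointing down it reaches from about 0.35 to 0.875 m from the base axis. Payload 4.2 kg.
Tool frame: the origin (TCP) lies on the front face of the gripper's body, between the roots of the fingers; the fingertips stand finger_overhang ahead of it and the grasp point (between the pads) lies 51 mm ahead of it (finger_overhang is the distance from the TCP to the fingertips, in m); z points along the fingers, y is the line along which they close (so a half turn about z gives the same grasp; the last joint's range is limited). The gripper opens to 87 mm and grips with 3 to 60 N. Pads are 19 mm wide; open, the fingers measure 117 mm over their backs; the gripper's body (75 mm by 190 mm) begins 51 mm behind the grasp point.
Start: joints at [84.947, 22.042, 0.453, 0, -68.411, -14.817], TCP at [0.212, 0.588, 0.292] pointing down, gripper open.
Joint ranges: [-179.83, 179.83], [-69.29, 118.12], [-61.27, 80.66], [-181.25, 117.63], [-171.15, -9.14], [-177.46, 177.46]. Speed limits (degrees/s): [159.86, 159.86, 180, 180, 180, 180].

INTERFACE

Orientations are given as a 3x3 rotation matrix whose columns are the frame's x, y, z axes.
In Python, from station import sense, capture, camera_model, finish_job, finger_overhang gives the robot as it stands. The module is installed in compiled form; this text tells all that it offers.
- The arm moves only by the tool jog_arm, never from a script. Its argument "rows" is a list that holds one entry, the list of rows, each a list of 4 numbers: the shift along the tool's x, y, z in m, then the turn about the tool's z in rad. A call has 1 to 20 rows; each row shifts and turns the commanded pose from where the row before left it, along the tool's axes as they then stand; what a row does not reach is not made up. A row lasts 1/8 s, in which the tool goes at most 62.5 mm and 10.7 degrees, less where a joint would pass 70% of its speed; a pose out of reach is approached as far as the arm can. A call is refused whole if a number of a shift passes 0.0625 or a number of a turn 0.188, either way. A call with a gripper value outside its range is refused whole. "claw" is the opening, from 0 (shut) to 1 (fully open), set as the call begins (left out, the last holds). The fingers move at their own pace and stop on an object; the grip force is fixed at half the most. Time passes only in rows, so rows that do not move let the fingers close. It gives the time, the measured TCP pose, the force, the opening and the grip force at its end, in the units of the state.
- sense(): the state, without advancing time (a new reading comes with each control period).
- capture(name): name is "side" or "top"; returns the picture (400x640x3 uint8, red, green, blue); there is no depth.
- camera_model(name): a dict with "fovy" (degrees; the focal length in pixels is half the picture's height over the tangent of half this angle, whatever the lens; pixels are square), "cx", "cy" (the principal point, pixels), "eye" and "rotation" of the camera in the world. Camera axes: x right, y down, z forward; pixel columns grow to the right and rows downward; lengths in m; the calibration is good to about 2 mm. A picture is of the moment at which its call begins. camera_model takes no time and is no camera call.
- finish_job(): hands the job in; it is judged then, once.
The state is a dict: "time_s": time; "joints": joint angles; "joint_velocities": joint speeds; "effort": joint torques, N m; "tcp_pos": TCP position; "ee_rot": TCP orientation; "wrist_force": force on the tool from outside, world axes, zero at the start; "moment": the same for the moment, N m; "gripper_width": opening from 0.0 (shut) to 1.0 (fully open); "gripper_force": force on a finger pad.
Only numpy, scipy, OpenCV 4.12 (cv2) and the standard library are available. Lean on these libraries where they do the work, as an engineer would, in place of code of your own. Each camera call takes 0.05 s, during which the arm holds its last target. There are 200 camera calls.

TASK

One of the three sealed filter housings has a core that has come loose inside. Pick them up one at a time and gently rock or shake them to feel which one it is, put the sound ones back standing where they were, and press the faulty one gently but fully home, upright, into the quarantine holder; never seat a sound one there. Do not drop or force anything, and leave the two vials undisturbed.

Things in the scene. Friction and masses are not known exactly. Their poses are not given: they have to be found in the camera images.
- housing_a: One of three outwardly identical sealed filter housings: aluminium block 90 mm long (x), 40 wide (y), 56 high (z), dark end plates, 4 mm plug on top; on each end a steel stub, 16 mm thick, 8 long, 40 mm above the underside; in the underside a 16 mm hole. Origin: centre of the underside. Loose, on the bench; 0.44 to 0.66 kg. Grasp across the width, fingertips 24 mm or more above the underside.
- housing_b: Second of three identical housings. Any one of the three has a loose 0.35 kg core inside that slides 34 mm along the housing's x axis. It starts anywhere on that way; it slides when an end is tilted down more than about 10 degrees or the housing is shaken along its length at over 1 m/s2; else it stays put, also when level again. In the sound two a like core is fixed 15 mm off centre.
- housing_c: Third of three identical housings. Weight or uneven balance proves nothing: only a moving core does. Held level, the moment of the faulty one about its y axis differs by about 0.11 N m between after tilting one end down and after tilting the other end down (0.35 rad is plenty; hold it about 0.4 s); that of a sound one hardly changes.
- holder: Grey quarantine holder fixed to the bench, 118 mm long (x), 80 wide, 25 high; origin: centre of its underside. Open pocket 94 x 44 mm, 16 mm deep, 5 mm lead-in bevels at the rim; a housing fits either way round, length along x. At mid-length of each long side a sprung black rubber roller, axis 17.5 mm above the underside, reaches 3.5 mm into the pocket.
- pocket_floor (a point): Centre of the pocket floor at rest, 9 mm above the bench, axes as the holder's: a housing fully home has its origin here. By its own weight a housing stops on the rollers 10 to 13 mm proud; it must be pressed down with some 5 to 20 N (felt as rising, then easing force) to reach the floor, and then stays.
- floor_plate: The pocket's floor: a steel plate, 92 x 42 mm, on springs; origin: middle of its top face. Yields only over about 7 N, then 1 mm per 3 N, and is on its hard stop 4 mm down (19 N); springs back when released. Over 30 N on it is forcing.
- probe: Slim sprung steel pin, 7 mm thick, standing 10 mm up from the middle of the pocket floor; origin: its foot's rest point. It enters the hole under a seated housing and, by the last 3 mm, touches a core that has come loose (under 1 N); the fixed core of a sound housing sits too high for it.
- vial_e: Bystander: loose glass sample vial with pale screw cap, 32 mm in diameter, 66 mm high, standing beyond the housings; origin: centre of the underside. Leave it standing.
- vial_a: Bystander: loose glass sample vial with black screw cap, 25 mm in diameter, 52 mm high, standing beyond the housings; origin: centre of the underside. Leave it standing. A mouse lies near it, and a tall machine stands on the bench's right side (y below -0.45): keep clear of it.
Things that resemble listed ones, but are neither listed nor needed, are in the scene too. Leave any green or orange look-alike of the housing_a alone.

How it is judged (in metres and radians):
At the end, for the whole second after the job is handed in: One housing rests upright on the holder's pocket floor (underside within 2 mm of it, centred within 5 mm, length along the pocket) and the holder's probe touches its loose core; the other two stand upright on the bench within 50 mm of where they were; both vials stand; all at rest (((horizontal distance between housing_a and pocket_floor below 0.005 m and z of housing_a in the frame of pocket_floor below 0.002 m and angle between the x axis of housing_a and the x axis of holder, either way round below 0.1 rad and angle between each of housing_a, housing_b, housing_c's own z axis and vertical below 0.06 rad and contact force between housing_a and probe above 0.2 N and height (world z) of each of housing_b, housing_c below 0.004 m and distance of each of housing_b, housing_c from where it was at the start of the episode below 0.05 m) or (horizontal distance between housing_b and pocket_floor below 0.005 m and z of housing_b in the frame of pocket_floor below 0.002 m and angle between the x axis of housing_b and the x axis of holder, either way round below 0.1 rad and angle between each of housing_b, housing_a, housing_c's own z axis and vertical below 0.06 rad and contact force between housing_b and probe above 0.2 N and height (world z) of each of housing_a, housing_c below 0.004 m and distance of each of housing_a, housing_c from where it was at the start of the episode below 0.05 m) or (horizontal distance between housing_c and pocket_floor below 0.005 m and z of housing_c in the frame of pocket_floor below 0.002 m and angle between the x axis of housing_c and the x axis of holder, either way round below 0.1 rad and angle between each of housing_c, housing_a, housing_b's own z axis and vertical below 0.06 rad and contact force between housing_c and probe above 0.2 N and height (world z) of each of housing_a, housing_b below 0.004 m and distance of each of housing_a, housing_b from where it was at the start of the episode below 0.05 m)) and linear speed of each of housing_a, housing_b, housing_c below 0.02 m/s and angle between each of vial_e, vial_a's own z axis and vertical below 0.1 rad).
It fails at once if a sound housing is seated in the holder (fully home, but the probe touches no loose core) ((horizontal distance between housing_a and pocket_floor below 0.02 m and z of housing_a in the frame of pocket_floor below 0.0015 m and contact force between housing_a and probe below 0.02 N) or (horizontal distance between housing_b and pocket_floor below 0.02 m and z of housing_b in the frame of pocket_floor below 0.0015 m and contact force between housing_b and probe below 0.02 N) or (horizontal distance between housing_c and pocket_floor below 0.02 m and z of housing_c in the frame of pocket_floor below 0.0015 m and contact force between housing_c and probe below 0.02 N)).
It fails at once if a housing is forced into the holder (over 30 N on its floor plate) (contact force between any of housing_a, housing_b, housing_c and floor_plate above 30 N).
It fails at once if a housing is dropped, thrown or shaken violently (faster than 1 m/s) (linear speed of any of housing_a, housing_b, housing_c above 1 m/s).
It fails at once if a vial is knocked over or pushed more than 20 mm (distance of any of vial_e, vial_a from where it was at the start of the episode above 0.02 m or angle between any of vial_e, vial_a's own z axis and vertical above 0.5 rad).
It also fails if it takes over 72 s, if anything falls off the work surface, if the arm or the gripper's body presses on something with over 40 N, if the wrist force passes 120 N, or if a joint passes its speed limit or range.

## Working session

There is one attempt and no reset: what is moved stays moved. The work goes in short steps, Python scripts to look and compute and a tool call to move; the robot and the scene stay as the last step left them, time stands still between calls to the robot, and variables do not carry over. Pictures are saved under pics/ and viewed, at most 10 in all, crops included, and the job is handed in when it is done.

Besides the shell and the picture viewer there is one more tool, called as a command line: name --argument value ..., lists and objects as JSON in quotes. jog_arm: Moves the arm, as the interface text tells. Its arguments: {"type":"object","properties":{"rows":{"type":"array"},"claw":{"type":"number"}},"required":["rows"]}

```bash
mkdir -p pics; ls
python3 - <<'E'
from station import *
import cv2,json
s=sense();print(s);print(finger_overhang if not callable(finger_overhang) else finger_overhang())
for n in("side","top"):
    im=capture(n);cv2.imwrite(f"pics/{n}0.png",im[:,:,::-1]);print(n,camera_model(n))
E
```

```text
pics
{'time_s': 0.0, 'joints': array([ 8.49456181e+01,  2.20886532e+01,  3.78467862e-01, -3.02292820e-02,
       -6.84118680e+01, -1.48165162e+01]), 'joint_velocities': array([ 0.04415931, -0.05712092,  0.0307113 ,  0.03626951, -0.07084549,
        0.02505173]), 'effort': array([-1.07791613e-03, -3.90663207e+01,  1.87405837e+01,  4.21981841e+00,
        1.09111119e-02, -1.96077981e-04]), 'tcp_pos': array([0.21225581, 0.5873542 , 0.29116949]), 'ee_rot': array([[ 9.40394739e-01, -3.40084221e-01, -6.76354850e-04],
       [-3.40084886e-01, -9.40392444e-01, -2.07867831e-03],
       [ 7.08867021e-05,  2.18479621e-03, -9.99997611e-01]]), 'wrist_force': array([ 0.11110964, -0.20720231, -0.7162207 ]), 'moment': array([-0.04370022, -0.00023537, -0.00645597]), 'gripper_force': 0.0, 'gripper_width': 1.0010143781302168}
0.0697
side {'fovy': 55.052761594542616, 'cx': 318.1627070958159, 'cy': 198.7163527862593, 'eye': array([ 0.09130923, -0.65048634,  0.5845725 ]), 'rotation': array([[ 0.83158541, -0.33824477,  0.44051809],
       [-0.5553892 , -0.50226632,  0.66277551],
       [-0.00292295, -0.79581343, -0.60553484]])}
top {'fovy': 48.779182637971445, 'cx': 317.4371102075101, 'cy': 194.25057482885617, 'eye': array([ 0.42933132, -0.03767401,  1.10136854]), 'rotation': array([[ 0.01670365, -0.99892886,  0.04315233],
       [-0.99983317, -0.0163686 ,  0.00810602],
       [-0.007391  , -0.04328053, -0.99903562]])}
```

View pics/top0.png

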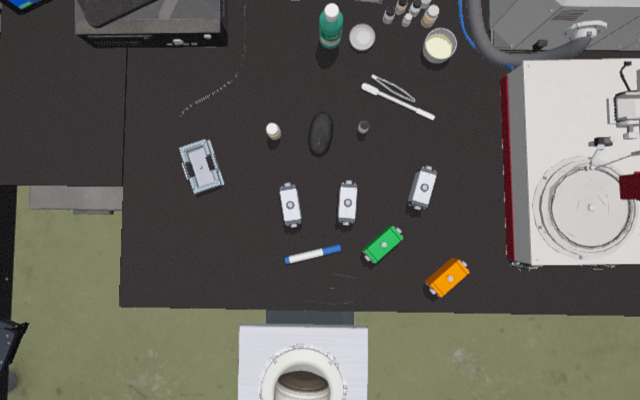

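View pics/side0.png

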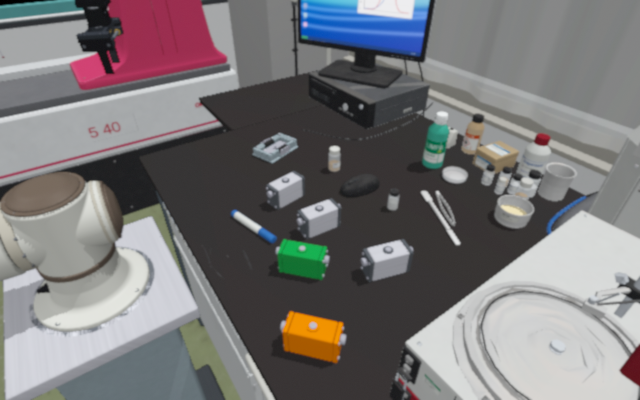

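The top view shows three silver housings at about (290,205), (347,203) and (423,188), the holder at (201,166), and the vials at (273,130) and (363,127). The side view shows the housings at (285,190), (319,217) and (387,260), and the holder at (275,147).

Run:
```python
import cv2,numpy as np
t=cv2.imread("pics/top0.png");s=cv2.imread("pics/side0.png")
def c(im,x,y,w=60,h=60,k=4):return cv2.resize(im[y-h//2:y+h//2,x-w//2:x+w//2],None,fx=k,fy=k,interpolation=cv2.INTER_CUBIC)
a=[c(t,*p) for p in((290,205),(347,203),(423,188))]+[]
b=[c(s,*p) for p in((285,190),(319,217),(387,260))]
cv2.imwrite("pics/m.png",np.vstack([np.hstack(a+[c(t,201,166)])[:, :],np.hstack(b+[c(s,275,147)])])[:, :960] if 0 else cv2.resize(np.vstack([np.hstack(a+[c(t,201,166)]),np.hstack(b+[c(s,275,147)])]),(800,400)))
```

```text
(no output)
```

View pics/m.png

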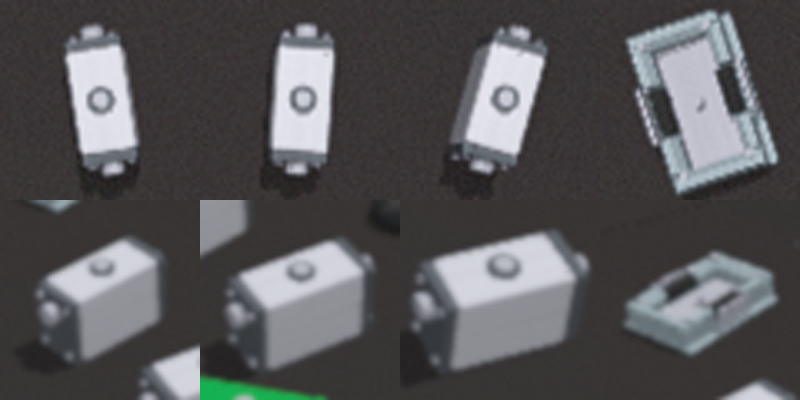

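The crops show the plug on top of each housing and the holder with its two rollers and the probe at mid-pocket. Next I measure by masks and by triangulating the plugs.

```bash
cat > h.py <<'E'
import cv2,numpy as np
from station import *
def ray(n,uv):
    m=camera_model(n);f=200/np.tan(np.radians(m["fovy"]/2))
    d=m["rotation"]@np.array([(uv[0]-m["cx"])/f,(uv[1]-m["cy"])/f,1]);return m["eye"],d/np.linalg.norm(d)
def plane(n,uv,z):
    e,d=ray(n,uv);return e+d*(z-e[2])/d[2]
def tri(a,b):
    (e,d),(g,h)=ray("top",a),ray("side",b)
    t=np.linalg.lstsq(np.stack([d,-h],1),g-e,rcond=None)[0]
    p,q=e+d*t[0],g+h*t[1];return (p+q)/2,np.linalg.norm(p-q)
def rect(n,mask,c,z,r=32,pick=None):
    m=np.zeros_like(mask);x,y=map(int,c);m[y-r:y+r,x-r:x+r]=mask[y-r:y+r,x-r:x+r]
    k=max(cv2.findContours(m,0,2)[0],key=cv2.contourArea)
    b=cv2.boxPoints(cv2.minAreaRect(k));P=np.array([plane(n,u,z) for u in b])
    e1,e2=P[1]-P[0],P[2]-P[1]
    if np.linalg.norm(e1)<np.linalg.norm(e2):e1,e2=e2,e1
    a=np.degrees(np.arctan2(e1[1],e1[0]));a=(a+90)%180-90
    return b.mean(0),P.mean(0),a,np.linalg.norm(e1),np.linalg.norm(e2)
E
python3 - <<'E'
from h import *
np.set_printoptions(precision=4,suppress=True)
t=cv2.imread("pics/top0.png");s=cv2.imread("pics/side0.png")
T=[(290.3,205),(348.2,203),(424.5,187.5)];S=[(285.6,180.1),(319.3,208),(388.5,249.5)]
g=t.min(2);
for a,b in zip(T,S):
    print("plug",*tri(a,b),plane("top",a,.06))
    print("  face",*rect("top",(g>175).astype(np.uint8),a,.056))
hs=(g>150).astype(np.uint8);hs=cv2.morphologyEx(hs,cv2.MORPH_CLOSE,np.ones((3,3)))
print("holder floor",*rect("top",(g>150).astype(np.uint8),(201,166),.009,28))
print("holder all",*rect("top",(g>70).astype(np.uint8),(201,166),.025,34))
print("probe",plane("top",(201-30+30.3,136+31.2),.019),tri((201.3,167.2),(275-30+31,147-30+28)))
for p in((273,130),(363,127)):print(plane("top",p,.05))
E
```

```text
plug [0.4494 0.0338 0.0571] 0.0034579968036671507 [0.4479 0.0344 0.06  ]
  face [289.9422 204.6243] [0.4489 0.0356 0.056 ] 9.813011180721787 0.07212539842344551 0.03827287509716949
plug [ 0.4562 -0.1031  0.0583] 0.0030957167179586492 [ 0.4548 -0.1022  0.06  ]
  face [347.3739 202.3916] [ 0.4564 -0.1004  0.056 ] -2.977484788659197 0.07236952275217418 0.03816759138888541
plug [ 0.4959 -0.2833  0.0575] 0.003377156048903807 [ 0.4944 -0.2816  0.06  ]
  face [423.8774 187.1792] [ 0.4954 -0.2811  0.056 ] -15.449039074190054 0.0722484474234061 0.03797548006853204
holder floor [200.35 169.05] [0.5346 0.2638 0.009 ] 19.878510863018562 0.1007170917918729 0.06774255683505338
holder all [200.0825 166.0056] [0.5406 0.2602 0.025 ] 19.299014382804415 0.12418244184673173 0.08771422705090227
probe [0.5382 0.2588 0.019 ] (array([0.5407, 0.2566, 0.0215]), np.float64(0.006286164603180113))
[0.6275 0.0802 0.05  ]
[ 0.6381 -0.1358  0.05  ]
```

jog_arm --rows '[[[0, 0, 0, -0.13], [0, 0, 0, -0.13], [0, 0, 0, -0.13], [0, 0, 0, -0.13], [0.0099, 0.0418, 0.009, 0], [0.0099, 0.0418, 0.009, 0], [0.0099, 0.0418, 0.009, 0], [0.0099, 0.0418, 0.009, 0], [0.0099, 0.0418, 0.009, 0], [0.0099, 0.0418, 0.009, 0], [0.0099, 0.0418, 0.009, 0], [0.0099, 0.0418, 0.009, 0], [0.0099, 0.0418, 0.009, 0], [0.0099, 0.0418, 0.009, 0], [0.0099, 0.0418, 0.009, 0], [0.0099, 0.0418, 0.009, 0], [0.0099, 0.0418, 0.009, 0], [0.0099, 0.0418, 0.009, 0], [0, 0, 0, 0], [0, 0, 0, 0]]]' --claw 1

```text
time_s: 2.6
tcp_pos: [0.4496, 0.0351, 0.1661]
ee_rot: [[0.985, 0.172, -0.0], [0.172, -0.985, -0.0], [-0.0, 0.0, -1.0]]
wrist_force: [0.2, -0.6, 0.8]
gripper_width: 0.998
gripper_force: 0.0
```

jog_arm --rows '[[[0, 0, 0.018, 0], [0, 0, 0.018, 0], [0, 0, 0.018, 0], [0, 0, 0.012, 0], [0, 0, 0.003, 0], [0, 0, 0, 0]]]'

```text
time_s: 3.35
tcp_pos: [0.45, 0.0356, 0.0975]
ee_rot: [[0.985, 0.173, 0.0], [0.173, -0.985, 0.0], [0.0, -0.0, -1.0]]
wrist_force: [-0.0, 0.2, 0.2]
gripper_width: 0.999
gripper_force: 0.0
```

```bash
cat > q.py <<'E'
from h import *
np.set_printoptions(precision=4,suppress=True)
s=sense();R=s["ee_rot"];print("t",s["time_s"],"p",s["tcp_pos"],"yaw",np.degrees(np.arctan2(R[1,0],R[0,0])),"F",s["wrist_force"],"Mw",s["moment"],"Mt",R.T@s["moment"],"w",s["gripper_width"],s["gripper_force"],"j",s["joints"])
E
python3 q.py
```

```text
t 3.35 p [0.45   0.0356 0.0975] yaw 9.969432563404185 F [-0.0354  0.2181  0.2029] Mw [-0.1044 -0.0319  0.0355] Mt [-0.1083  0.0134 -0.0355] w 0.9990280192184947 0.0 j [ 25.2616  20.3034 -37.3029   0.0109 -32.3685  74.6986]
```

jog_arm --rows '[[[0, 0, 0, 0], [0, 0, 0, 0], [0, 0, 0, 0], [0, 0, 0, 0]]]' --claw 0.3

```text
time_s: 3.85
tcp_pos: [0.4499, 0.0352, 0.0974]
ee_rot: [[0.985, 0.172, 0.0], [0.172, -0.985, 0.0], [0.0, -0.0, -1.0]]
wrist_force: [0.1, -0.3, -0.3]
gripper_width: 0.634
gripper_force: 0.0
```

```bash
python3 q.py
```

```text
t 3.85 p [0.4499 0.0352 0.0974] yaw 9.919111646603474 F [ 0.0759 -0.2969 -0.3435] Mw [-0.0668  0.0053  0.0213] Mt [-0.0649 -0.0167 -0.0214] w 0.6340131625482655 0.0 j [ 25.2157  20.3079 -37.3192   0.0016 -32.3544  74.7021]
```

jog_arm --rows '[[[0, 0, 0, 0], [0, 0, 0, 0], [0, 0, 0, 0], [0, 0, -0.01, 0], [0, 0, -0.02, 0], [0, 0, -0.025, 0], [0, 0, -0.02, 0], [0, 0, -0.01, 0], [0, 0, 0, 0], [0, 0, 0, 0]]]' --claw 0.3

```text
time_s: 5.1
tcp_pos: [0.449, 0.035, 0.1813]
ee_rot: [[0.985, 0.172, -0.002], [0.172, -0.985, -0.001], [-0.002, 0.0, -1.0]]
wrist_force: [-1.3, -0.3, -4.0]
gripper_width: 0.456
gripper_force: 30.0
```

```bash
python3 q.py
```

```text
t 5.1 p [0.449  0.035  0.1813] yaw 9.903372242097157 F [-1.3046 -0.28   -3.9587] Mw [-0.0231 -0.0092 -0.0522] Mt [-0.0242  0.0051  0.0522] w 0.4559229714248303 29.99866569880396 j [ 25.2265  12.2383 -32.0437  -0.0356 -45.8467  74.7017]
```

jog_arm --rows '[[[0, 0, -0.02, 0], [0, 0, 0, 0], [0.042, 0, 0, 0], [0.034, 0, 0, 0], [0.026, 0, 0, 0], [0.018, 0, 0, 0], [0.01, 0, 0, 0], [0.004, 0, 0, 0], [0, 0, 0, 0], [0, 0, 0, 0]]]'

```text
time_s: 6.35
tcp_pos: [0.5811, 0.0582, 0.2022]
ee_rot: [[0.985, 0.172, -0.001], [0.172, -0.985, -0.0], [-0.001, -0.0, -1.0]]
wrist_force: [0.3, 0.1, -5.9]
gripper_width: 0.457
gripper_force: 30.0
```

```bash
cat > mm.py <<'E'
from h import *
np.set_printoptions(precision=4,suppress=True)
L=[]
for i in range(8):
    capture("top");s=sense();L.append(np.r_[s["ee_rot"].T@s["moment"],s["wrist_force"]])
L=np.array(L);print(s["time_s"],s["tcp_pos"],"mean",L.mean(0),"sd",L.std(0))
E
python3 mm.py
```

```text
6.75 [0.5817 0.0583 0.2024] mean [-0.0428  0.0077  0.0071 -0.0543 -0.037  -5.4275] sd [0.032  0.0149 0.0195 0.7067 0.5742 0.3105]
```

jog_arm --rows '[[[-0.042, 0, 0, 0], [-0.034, 0, 0, 0], [-0.026, 0, 0, 0], [-0.018, 0, 0, 0], [-0.01, 0, 0, 0], [-0.004, 0, 0, 0], [0, 0, 0, 0], [0, 0, 0, 0]]]'

```text
time_s: 7.75
tcp_pos: [0.4505, 0.0355, 0.2023]
ee_rot: [[0.985, 0.172, 0.001], [0.172, -0.985, 0.0], [0.001, 0.0, -1.0]]
wrist_force: [0.0, -0.3, -5.5]
gripper_width: 0.455
gripper_force: 30.0
```

```bash
python3 mm.py
```

```text
8.15 [0.4498 0.0352 0.2022] mean [-0.0603 -0.0004  0.0112 -0.0178 -0.0559 -5.3961] sd [0.0205 0.0295 0.0271 0.4052 0.5155 0.3215]
```

jog_arm --rows '[[[0.01, 0, 0, 0], [0.02, 0, 0, 0], [0.03, 0, 0, 0], [0.04, 0, 0, 0], [0.05, 0, 0, 0]]]'

```text
time_s: 8.78
tcp_pos: [0.599, 0.0613, 0.2021]
ee_rot: [[0.985, 0.173, -0.0], [0.173, -0.985, -0.0], [-0.0, 0.0, -1.0]]
wrist_force: [0.1, 0.5, -4.8]
gripper_width: 0.456
gripper_force: 30.0
```

jog_arm --rows '[[[0, 0, 0, 0]]]'

```text
time_s: 8.9
tcp_pos: [0.6019, 0.062, 0.2013]
ee_rot: [[0.985, 0.172, 0.004], [0.172, -0.985, 0.0], [0.004, 0.0, -1.0]]
wrist_force: [-0.3, 0.7, -5.2]
gripper_width: 0.456
gripper_force: 30.0
```

jog_arm --rows '[[[0, 0, 0, 0], [0, 0, 0, 0], [0, 0, 0, 0]]]'

```text
time_s: 9.28
tcp_pos: [0.5968, 0.0609, 0.2026]
ee_rot: [[0.985, 0.172, -0.0], [0.172, -0.985, 0.0], [-0.0, -0.0, -1.0]]
wrist_force: [0.1, 0.7, -5.6]
gripper_width: 0.458
gripper_force: 30.0
```

```bash
python3 mm.py
```

```text
9.675 [0.5975 0.0611 0.2023] mean [-0.047  -0.0393  0.0145  0.0591 -0.0796 -5.413 ] sd [0.0222 0.0369 0.0233 0.6193 0.6905 0.4017]
```

jog_arm --rows '[[[-0.01, 0, 0, 0], [-0.02, 0, 0, 0], [-0.03, 0, 0, 0], [-0.04, 0, 0, 0], [-0.05, 0, 0, 0], [0, 0, 0, 0], [0, 0, 0, 0], [0, 0, 0, 0], [0, 0, 0, 0]]]'

```text
time_s: 10.8
tcp_pos: [0.4506, 0.0355, 0.2022]
ee_rot: [[0.985, 0.172, 0.0], [0.172, -0.985, 0.0], [0.0, -0.0, -1.0]]
wrist_force: [1.0, 0.2, -4.6]
gripper_width: 0.458
gripper_force: 30.0
```

```bash
python3 mm.py
```

```text
11.2 [0.4498 0.0352 0.2022] mean [-0.0503  0.0668 -0.0182  0.129   0.0566 -5.286 ] sd [0.041  0.0233 0.0357 0.2484 0.3874 0.5351]
```

jog_arm --rows '[[[0.01, 0, 0, 0], [0.02, 0, 0, 0], [0.03, 0, 0, 0], [0.04, 0, 0, 0], [0.05, 0, 0, 0], [0, 0, 0, 0], [0, 0, 0, 0], [0, 0, 0, 0], [0, 0, 0, 0]]]'

```text
time_s: 12.32
tcp_pos: [0.5968, 0.0609, 0.2026]
ee_rot: [[0.985, 0.173, -0.0], [0.173, -0.985, -0.0], [-0.0, -0.0, -1.0]]
wrist_force: [-0.0, -0.6, -4.8]
gripper_width: 0.46
gripper_force: 30.0
```

```bash
python3 mm.py; python3 q.py
```

```text
12.725 [0.5975 0.0611 0.2023] mean [-0.0556 -0.0551  0.0075  0.2388 -0.3198 -5.1601] sd [0.0293 0.0154 0.0242 0.6249 0.5915 0.2624]
t 12.725 p [0.5975 0.0611 0.2023] yaw 9.92566667694416 F [ 1.0331  0.269  -5.3186] Mw [-0.0421  0.0268 -0.0182] Mt [-0.0368 -0.0337  0.0182] w 0.4619191252013456 29.999975133687258 j [ 21.2668  24.0539 -10.1919  -0.     -55.7519  78.6589]
```

Run:
```python
from h import *
t=capture("top")[:,:,::-1];s=capture("side")[:,:,::-1]
cv2.imwrite("pics/t1.png",t);cv2.imwrite("pics/s1.png",s)
a=cv2.resize(t[134:198,169:233],(400,400),interpolation=cv2.INTER_CUBIC)
b=cv2.resize(s[123:171,243:307],(400,300),interpolation=cv2.INTER_CUBIC)
c=cv2.resize(s[60:260,230:430],(400,400))
o=np.zeros((600,800,3),np.uint8);o[:400,:400]=a;o[:300,400:]=b;o[300:600,400:]=c[50:350]
cv2.imwrite("pics/m2.png",o)
```

```text
(no output)
```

View pics/m2.png

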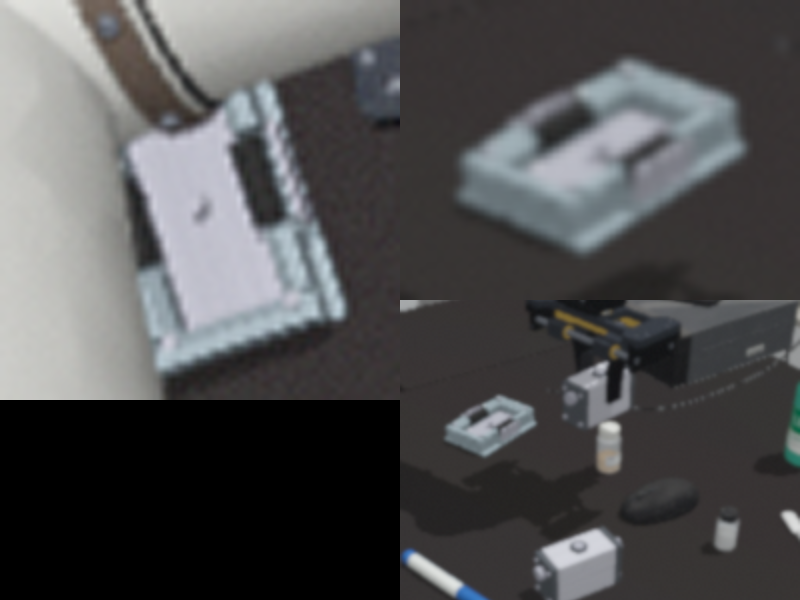

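The faulty housing hangs level and upright in the gripper, and the holder's rim corners show in the side view (for example T ≈ (279.8,132.9) and R ≈ (296.6,139.8)). The arm partly hides the holder in the top view, so I use the first top picture there.

Run:
```python
from h import *
np.set_printoptions(precision=4,suppress=True)
t=cv2.imread("pics/top0.png").astype(int);s=cv2.imread("pics/s1.png").astype(int)
S=dict(L=(252.9,148.3),T=(279.8,132.9),R=(296.6,139.8),B=(272.6,157.4))
P={k:plane("side",v,.025)[:2] for k,v in S.items()};print("side rim",P,np.mean(list(P.values()),0))
for a,b in("LT","TR","RB","BL"):
    d=P[b]-P[a];print(a+b,np.linalg.norm(d),np.degrees(np.arctan2(d[1],d[0])))
for n,im,c in(("top",t,(201,166)),("side",s,(275,145))):
    mn=im.min(2);fl=((mn>150)&(im[...,0]-im[...,2]<14)).astype(np.uint8)
    rim=((mn>90)&(im[...,0]-im[...,2]>=14)).astype(np.uint8)
    fl=cv2.morphologyEx(fl,cv2.MORPH_OPEN,np.ones((3,3),np.uint8))
    print(n,"floor",*rect(n,fl,c,.009,26 if n=="top" else 20));print(n,"rim",*rect(n,rim,c,.025,32 if n=="top" else 26))
    x,y=c;sub=mn[y-8:y+8,x-8:x+8] 
    print(n,im[c[1]-4:c[1]+6,c[0]-5:c[0]+7].min(2))
```

```text
side rim {'L': array([0.4754, 0.2699]), 'T': array([0.5872, 0.3098]), 'R': array([0.6075, 0.2425]), 'B': array([0.4987, 0.1927])} [0.5422 0.2537]
LT 0.11868808379745 19.63827631646504
TR 0.07029945708575017 -73.21576819133526
RB 0.11966935576619936 -155.3983211523661
BL 0.08066685386530399 106.77262597817406
top floor [200.6301 166.4046] [0.5412 0.2632 0.009 ] 19.293588903732797 0.08887777073251926 0.03930368460220063
top rim [201.15 165.45] [0.542  0.2576 0.025 ] 19.853594876579166 0.1212058809590792 0.07923312621653616
top [[189 193 192 192 192 191 194 193 192 194 191  92]
 [190 191 190 190 193 192 193 194 193 192 194 117]
 [191 190 190 191 191 189 191 194 192 193 192 155]
 [190 192 192 190 190 173 182 194 194 192 195 190]
 [192 190 192 192 195 162 161 192 195 193 194 191]
 [191 189 191 192 180 133 152 191 195 193 194 191]
 [193 191 192 189 142 127 163 192 196 192 193 195]
 [192 190 192 189 160 162 190 194 195 194 192 193]
 [192 192 190 193 192 190 195 193 194 194 193 192]
 [194 191 190 192 192 190 191 193 194 194 193 192]]
side floor [273.9456 146.4067] [0.5448 0.2713 0.009 ] 19.279315758715114 0.07142879393914478 0.030516843867161438
side rim [274.6297 147.497 ] [0.5344 0.2425 0.025 ] 22.913841009679956 0.1767820076192679 0.13498002562206388
side [[ 52  48  48  62  90 111 124 139 156 168 168 158]
 [ 45  43  44  63  96 130 155 171 179 183 183 178]
 [ 45  55  73 101 133 158 176 183 185 185 184 183]
 [ 67  99 126 149 168 177 182 185 185 184 182 175]
 [119 147 167 175 177 177 179 183 183 178 166 144]
 [165 176 181 177 165 159 168 177 171 156 133 100]
 [183 185 182 172 153 142 152 158 139 112  88  68]
 [187 185 177 164 151 137 131 125 100  73  69  85]
 [186 185 181 174 169 157 140 131 104  72  89 125]
 [186 185 183 181 176 167 154 142 114  83 103 132]]
```

jog_arm --rows '[[[0, 0, 0, -0.083], [0, 0, 0, -0.083], [0.0015, -0.02, 0, 0], [0.0015, -0.029, 0, 0], [0.0015, -0.029, 0.005, 0], [0.0015, -0.029, 0.01, 0], [0.0015, -0.029, 0.015, 0], [0.0015, -0.029, 0.015, 0], [0.0015, -0.025, 0.012, 0], [0.0018, -0.015, 0.007, 0], [0, 0, 0, 0], [0, 0, 0, 0]]]'

```text
time_s: 14.32
tcp_pos: [0.5412, 0.2582, 0.1387]
ee_rot: [[0.943, 0.332, 0.001], [0.332, -0.943, 0.0], [0.001, 0.0, -1.0]]
wrist_force: [0.4, -0.1, -4.6]
gripper_width: 0.458
gripper_force: 30.0
```

```bash
python3 q.py
python3 - <<'E'
from h import *
t=capture("top")[:,:,::-1];s=capture("side")[:,:,::-1]
cv2.imwrite("pics/t2.png",t);cv2.imwrite("pics/s2.png",s)
o=np.hstack([cv2.resize(s[90:170,235:315],(560,560),interpolation=cv2.INTER_CUBIC),np.vstack([cv2.resize(t[110:230,140:260],(240,240)),np.zeros((320,240,3),np.uint8)])])
cv2.imwrite("pics/m3.png",o)
E
```

```text
t 14.325 p [0.5412 0.2582 0.1387] yaw 19.41234543047238 F [ 0.4485 -0.0588 -4.577 ] Mw [-0.075   0.0591  0.0246] Mt [-0.0511 -0.0806 -0.0246] w 0.458089784256432 29.999574632383883 j [ 40.9708  28.0543 -14.2151   0.018  -47.7036  68.4294]
```

View pics/m3.png

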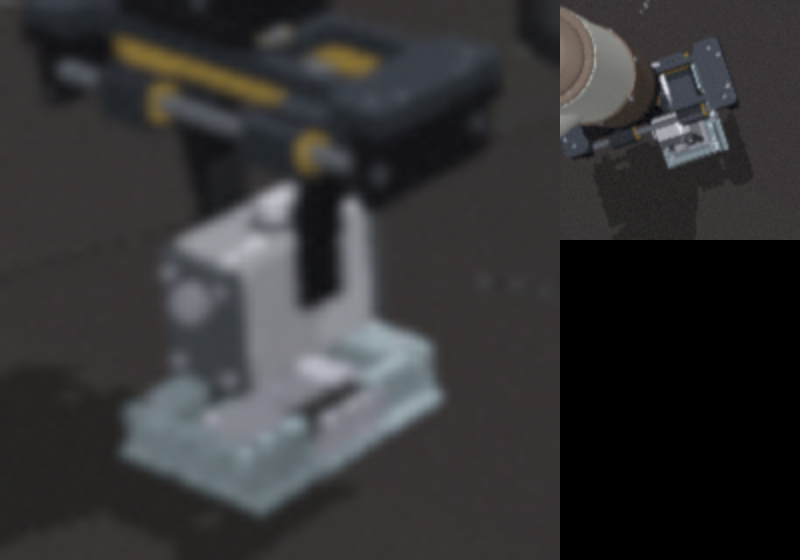

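The side view shows the housing level just above the holder: its near stub is at about (262,133), its near lower corner at about (270,146), and the holder's near corner at about (272,158).

Run:
```python
from h import *
np.set_printoptions(precision=4,suppress=True)
a=np.radians(19.4);R=np.array([[np.cos(a),-np.sin(a)],[np.sin(a),np.cos(a)]])
f=lambda x,y:(235+x/7-.43,90+y/7-.43)
for n,uv,z,l in(("stub",f(190,300),.0815,(-.053,0)),("low corner",f(245,395),.0415,(-.045,-.02)),("plug",f(272,208),.1015,(0,0)),("top near corner",f(240,268),.0975,(-.045,-.02))):
    print(n,plane("side",uv,z)[:2]-R@np.array(l))
for n,uv,z,l in(("rim B",f(262,480),.025,(-.059,-.04)),("base B",f(262,515),.0,(-.059,-.04)),("rim R",f(435,345),.025,(.059,-.04)),("rim L",f(122,415),.025,(-.059,.04)),("base L",f(122,455),0,(-.059,.04)),("base R",f(442,400),0,(.059,-.04))):
    print(n,plane("side",uv,z)[:2]-R@np.array(l))
```

```text
stub [0.5465 0.2613]
low corner [0.5452 0.2618]
plug [0.5449 0.2614]
top near corner [0.5482 0.2623]
rim B [0.5377 0.2474]
base B [0.5427 0.2606]
rim R [0.5419 0.2655]
rim L [0.5407 0.2503]
base L [0.5428 0.2607]
base R [0.5417 0.2611]
```

jog_arm --rows '[[[-0.0015, 0, 0.006, 0], [0, 0, 0.005, 0], [0, 0, 0.003, 0], [0, 0, 0.002, 0], [0, 0, 0, 0]]]'

```text
time_s: 15.05
tcp_pos: [0.5395, 0.258, 0.122]
ee_rot: [[0.943, 0.333, -0.0], [0.333, -0.943, -0.0], [-0.0, 0.0, -1.0]]
wrist_force: [-0.2, 0.2, -5.5]
gripper_width: 0.459
gripper_force: 30.0
```

jog_arm --rows '[[[0, 0, 0.002, 0], [0, 0, 0.002, 0], [0, 0, 0, 0]]]'

```text
time_s: 15.42
tcp_pos: [0.54, 0.2591, 0.1199]
ee_rot: [[0.943, 0.333, 0.002], [0.333, -0.943, 0.002], [0.003, -0.001, -1.0]]
wrist_force: [-2.9, 2.8, 2.4]
gripper_width: 0.454
gripper_force: 30.0
```

jog_arm --rows '[[[-0.001, -0.0025, 0, 0], [0, 0, 0.001, 0], [0, 0, 0, 0]]]'

```text
time_s: 15.8
tcp_pos: [0.5388, 0.2604, 0.1186]
ee_rot: [[0.943, 0.333, 0.003], [0.333, -0.943, 0.001], [0.003, -0.0, -1.0]]
wrist_force: [0.8, -0.5, 4.8]
gripper_width: 0.458
gripper_force: 30.0
```

jog_arm --rows '[[[0, 0, 0.0015, 0], [0, 0, 0, 0]]]'

```text
time_s: 16.05
tcp_pos: [0.5392, 0.2605, 0.1178]
ee_rot: [[0.943, 0.334, 0.004], [0.334, -0.943, 0.001], [0.004, 0.0, -1.0]]
wrist_force: [-0.6, -0.5, 8.2]
gripper_width: 0.463
gripper_force: 30.0
```

jog_arm --rows '[[[0, 0, 0.0015, 0], [0, 0, 0, 0]]]'

```text
time_s: 16.3
tcp_pos: [0.5398, 0.2608, 0.1169]
ee_rot: [[0.942, 0.334, 0.005], [0.334, -0.942, 0.002], [0.006, -0.0, -1.0]]
wrist_force: [0.3, -0.1, 9.5]
gripper_width: 0.456
gripper_force: 30.0
```

jog_arm --rows '[[[0, 0, 0.0015, 0], [0, 0, 0, 0]]]'

```text
time_s: 16.55
tcp_pos: [0.5405, 0.2612, 0.1157]
ee_rot: [[0.942, 0.335, 0.007], [0.335, -0.942, 0.003], [0.008, -0.0, -1.0]]
wrist_force: [2.6, -0.2, 9.7]
gripper_width: 0.456
gripper_force: 30.0
```

jog_arm --rows '[[[0, 0, 0.0015, 0], [0, 0, 0, 0]]]'

```text
time_s: 16.8
tcp_pos: [0.5411, 0.2614, 0.1144]
ee_rot: [[0.942, 0.335, 0.009], [0.335, -0.942, 0.004], [0.009, -0.001, -1.0]]
wrist_force: [4.0, 0.5, 8.2]
gripper_width: 0.456
gripper_force: 30.0
```

jog_arm --rows '[[[0, 0, 0.001, 0], [0, 0, 0, 0]]]'

```text
time_s: 17.05
tcp_pos: [0.5416, 0.2616, 0.1136]
ee_rot: [[0.942, 0.335, 0.01], [0.335, -0.942, 0.004], [0.011, -0.001, -1.0]]
wrist_force: [6.2, -0.7, 9.0]
gripper_width: 0.46
gripper_force: 30.0
```

```bash
python3 mm.py
```

```text
17.45 [0.5416 0.2616 0.1137] mean [-0.6969  0.9576 -0.088   4.5887 -0.2456  8.3092] sd [0.0252 0.0283 0.0379 0.3816 0.4171 0.3375]
```

jog_arm --rows '[[[0.003, 0, 0, 0], [0, 0, 0, 0], [0, 0, 0, 0]]]'

```text
time_s: 17.82
tcp_pos: [0.5428, 0.2619, 0.1124]
ee_rot: [[0.942, 0.334, 0.006], [0.334, -0.943, 0.002], [0.006, -0.0, -1.0]]
wrist_force: [1.8, 0.8, 6.9]
gripper_width: 0.457
gripper_force: 30.0
```

```bash
python3 mm.py
```

```text
18.225 [0.5428 0.2619 0.1124] mean [-0.3029  0.3163 -0.0668  2.2282  0.1531  6.4079] sd [0.0244 0.0175 0.0214 0.1772 0.3495 0.5796]
```

jog_arm --rows '[[[0.0015, 0, 0, 0], [0, 0, 0.0015, 0], [0, 0, 0, 0]]]'

```text
time_s: 18.6
tcp_pos: [0.5436, 0.2621, 0.1104]
ee_rot: [[0.943, 0.334, 0.004], [0.334, -0.943, 0.002], [0.005, -0.0, -1.0]]
wrist_force: [0.4, -0.8, 5.2]
gripper_width: 0.456
gripper_force: 30.0
```

jog_arm --rows '[[[0, 0, 0.0015, 0], [0, 0, 0, 0]]]'

```text
time_s: 18.85
tcp_pos: [0.5437, 0.2622, 0.1095]
ee_rot: [[0.942, 0.334, 0.005], [0.334, -0.943, 0.002], [0.005, -0.0, -1.0]]
wrist_force: [-0.2, -1.8, 8.0]
gripper_width: 0.459
gripper_force: 30.0
```

```bash
python3 mm.py
```

```text
19.25 [0.5436 0.2622 0.1095] mean [-0.2182 -0.0362 -0.0745 -0.4393 -0.2624  8.1773] sd [0.0249 0.016  0.0363 0.4369 0.69   0.6453]
```

jog_arm --rows '[[[0, 0, 0.0015, 0], [0, 0, 0, 0]]]'

```text
time_s: 19.5
tcp_pos: [0.5437, 0.2622, 0.1086]
ee_rot: [[0.942, 0.334, 0.005], [0.334, -0.942, 0.002], [0.005, -0.0, -1.0]]
wrist_force: [-2.5, -1.4, 10.9]
gripper_width: 0.456
gripper_force: 30.0
```

jog_arm --rows '[[[0, 0, 0.0015, 0], [0, 0, 0, 0]]]'

```text
time_s: 19.75
tcp_pos: [0.5436, 0.2621, 0.1076]
ee_rot: [[0.942, 0.334, 0.005], [0.334, -0.942, 0.002], [0.005, -0.0, -1.0]]
wrist_force: [-3.8, -2.0, 14.1]
gripper_width: 0.461
gripper_force: 30.0
```

```bash
python3 mm.py
```

```text
20.15 [0.5436 0.2622 0.1076] mean [-0.1524 -0.7265 -0.0624 -2.7766 -1.114  13.467 ] sd [0.0312 0.0195 0.0381 0.3154 0.3017 0.3238]
```

jog_arm --rows '[[[0, 0, -0.0015, 0], [0, 0, -0.0015, 0], [0, 0, 0, 0]]]'

```text
time_s: 20.52
tcp_pos: [0.5431, 0.262, 0.1084]
ee_rot: [[0.943, 0.334, 0.003], [0.334, -0.943, 0.001], [0.003, -0.0, -1.0]]
wrist_force: [0.0, -0.2, 6.7]
gripper_width: 0.46
gripper_force: 30.0
```

jog_arm --rows '[[[0, 0, 0, 0], [0, 0, 0, 0], [0, 0, 0, 0], [0, 0, 0, 0]]]' --claw 0.75

```text
time_s: 21.02
tcp_pos: [0.5418, 0.2614, 0.1068]
ee_rot: [[0.943, 0.333, -0.001], [0.333, -0.943, -0.001], [-0.001, 0.0, -1.0]]
wrist_force: [-0.2, 0.1, 0.2]
gripper_width: 0.736
gripper_force: 0.0
```

jog_arm --rows '[[[0, 0, -0.01, 0], [0, 0, -0.02, 0], [0, 0, -0.025, 0], [0, 0, -0.02, 0], [0, 0, -0.01, 0], [0, 0, 0, 0], [0, 0, 0, 0]]]'

```text
time_s: 21.9
tcp_pos: [0.5415, 0.2612, 0.1914]
ee_rot: [[0.943, 0.333, -0.002], [0.333, -0.943, -0.001], [-0.002, 0.0, -1.0]]
wrist_force: [0.6, 0.9, -0.6]
gripper_width: 0.748
gripper_force: 0.0
```

```bash
python3 q.py
python3 - <<'E'
from h import *
t=capture("top")[:,:,::-1];s=capture("side")[:,:,::-1]
cv2.imwrite("pics/t3.png",t);cv2.imwrite("pics/s3.png",s)
o=np.hstack([cv2.resize(s[100:170,235:315],(560,490),interpolation=cv2.INTER_CUBIC),np.vstack([cv2.resize(t[110:230,140:260],(240,240)),np.zeros((250,240,3),np.uint8)])])
cv2.imwrite("pics/m4.png",o)
E
```

```text
t 21.9 p [0.5415 0.2612 0.1914] yaw 19.42147484466435 F [ 0.5831  0.9386 -0.5532] Mw [-0.0781  0.0301  0.0313] Mt [-0.0637 -0.0544 -0.0312] w 0.7482776023109117 0.0 j [ 41.1576  24.7937 -10.7551  -0.0229 -54.5493  68.2772]
```

View pics/m4.png

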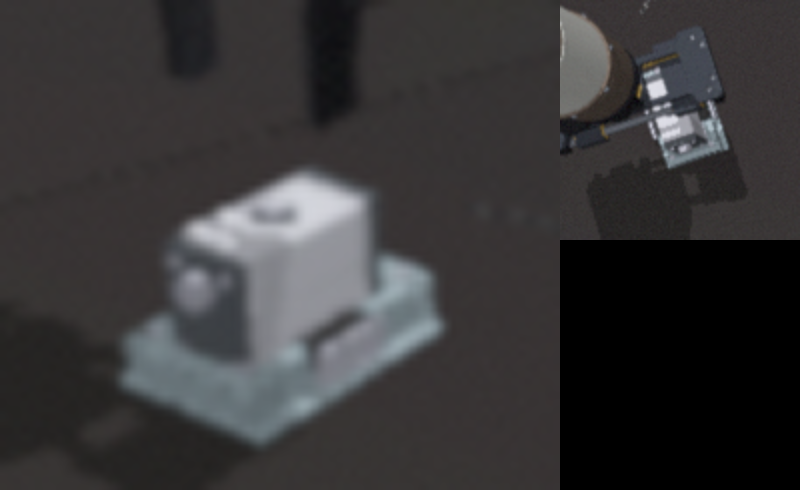

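The housing sits deep in the pocket, upright and with its roller clear. I check the depth by touching the plug with the closed fingertips, which should make contact at TCP z ≈ 0.139 if it is home.

jog_arm --rows '[[[0.0015, 0, 0, 0], [0, 0, 0.01, 0], [0, 0, 0.01, 0], [0, 0, 0.01, 0], [0, 0, 0.004, 0], [0, 0, 0, 0], [0, 0, 0, 0], [0, 0, 0, 0], [0, 0, 0, 0], [0, 0, 0, 0]]]' --claw 0

```text
time_s: 23.25
tcp_pos: [0.5434, 0.262, 0.1584]
ee_rot: [[0.943, 0.333, 0.0], [0.333, -0.943, 0.0], [0.0, -0.0, -1.0]]
wrist_force: [-0.2, -0.3, 0.3]
gripper_width: 0.005
gripper_force: 0.0
```

jog_arm --rows '[[[0, 0, 0.006, 0], [0, 0, 0.004, 0], [0, 0, 0.003, 0], [0, 0, 0, 0]]]'

```text
time_s: 23.75
tcp_pos: [0.5432, 0.2619, 0.1448]
ee_rot: [[0.943, 0.333, -0.001], [0.333, -0.943, -0.001], [-0.001, 0.0, -1.0]]
wrist_force: [-0.4, -0.7, 0.3]
gripper_width: 0.009
gripper_force: 0.0
```

jog_arm --rows '[[[0, 0, 0.002, 0], [0, 0, 0.0015, 0], [0, 0, 0, 0]]]'

```text
time_s: 24.12
tcp_pos: [0.5434, 0.262, 0.1417]
ee_rot: [[0.943, 0.333, -0.0], [0.333, -0.943, -0.0], [-0.0, 0.0, -1.0]]
wrist_force: [0.2, 0.8, -0.1]
gripper_width: 0.004
gripper_force: 0.0
```

jog_arm --rows '[[[0, 0, 0.0015, 0], [0, 0, 0, 0]]]'

```text
time_s: 24.38
tcp_pos: [0.5433, 0.262, 0.1402]
ee_rot: [[0.943, 0.333, -0.0], [0.333, -0.943, -0.0], [-0.0, 0.0, -1.0]]
wrist_force: [-0.4, -0.1, -0.7]
gripper_width: 0.003
gripper_force: 0.0
```

jog_arm --rows '[[[0, 0, 0.001, 0], [0, 0, 0, 0]]]'

```text
time_s: 24.62
tcp_pos: [0.5433, 0.262, 0.1392]
ee_rot: [[0.943, 0.333, -0.0], [0.333, -0.943, -0.0], [-0.0, 0.0, -1.0]]
wrist_force: [-0.7, 0.7, -0.5]
gripper_width: 0.007
gripper_force: 0.0
```

jog_arm --rows '[[[0, 0, 0.001, 0], [0, 0, 0, 0]]]'

```text
time_s: 24.88
tcp_pos: [0.5433, 0.262, 0.1381]
ee_rot: [[0.943, 0.333, -0.0], [0.333, -0.943, -0.0], [-0.0, 0.0, -1.0]]
wrist_force: [0.3, -0.1, 0.3]
gripper_width: 0.006
gripper_force: 0.0
```

jog_arm --rows '[[[0, 0, 0.001, 0], [0, 0, 0, 0]]]'

```text
time_s: 25.12
tcp_pos: [0.5434, 0.262, 0.1373]
ee_rot: [[0.943, 0.333, -0.0], [0.333, -0.943, -0.0], [-0.0, 0.0, -1.0]]
wrist_force: [-0.0, -0.2, 0.7]
gripper_width: 0.007
gripper_force: 0.2
```

jog_arm --rows '[[[0, 0, -0.01, 0], [0, 0, -0.03, 0], [0, 0, -0.03, 0], [0, 0, -0.02, 0], [0, 0, 0, 0], [0, 0, 0, 0]]]'

```text
time_s: 25.88
tcp_pos: [0.5429, 0.2617, 0.2265]
ee_rot: [[0.943, 0.332, -0.001], [0.332, -0.943, -0.0], [-0.001, 0.0, -1.0]]
wrist_force: [-0.2, 0.0, -0.2]
gripper_width: 0.009
gripper_force: 0.0
```

```bash
python3 -c "
from station import *
print(finish_job())"
```

```text
the job is handed in; nothing more can be done
None
```

I handed the job in at about 26 s with the leftmost silver housing seated fully home in the holder: shaken along its length, its moment swung by about 0.11 N m and back on a repeat; the other two I never picked up or tested, the vials were left alone, and the hand-in gave no verdict.

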